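Ink the wavy edge of a menu board

ROBOT

A 6-joint arm with a two-finger parallel gripper is mounted at the origin on a cart in front of the work surface, level with it; the furniture and walls round the work are solid. World frame = base frame: x ahead of the robot, y to its left, z up, the work surface at z = 0. Lengths are in m, angles in rad, forces in N, time in s.
With the tool pointing down it reaches from about 0.425 to 0.95 m from the base axis. Payload 3.5 kg.
Tool frame: the origin (TCP) lies between the finger pads; the fingertips stand 22 mm ahead of it and the grasp point (between the pads) lies 3 mm ahead of it (ctrl.nose_length is the z of the fingertips in the tool frame, in m); z points along the fingers, y is the line along which they close (so a half turn about z gives the same grasp; the last joint's range is limited). The gripper opens to 85 mm and grips with 20 to 120 N. Pads are 22 mm wide; open, the fingers measure 114 mm over their backs; the gripper's body (76 mm by 85 mm) begins 54 mm behind the grasp point. The pads swing forward as they close: fully open they stand 13 mm farther back than shut.
Start: joints at [1.16, 0.286, 1.577, -0, 1.279, -0.15], TCP at [0.174, 0.652, 0.219] pointing down, gripper open.
Joint ranges: [-2.77, 2.77], [-0.9, 2.22], [0.21, 2.48], [-1.53, 4.67], [0.24, 2.81], [-2.84, 2.84]. Speed limits (rad/s): [2.79, 2.79, 3.14, 3.14, 3.14, 3.14].

INTERFACE

Orientations are given as a unit quaternion [x, y, z, w].
In Python, from plant import ctrl gives the robot as it stands. The module is installed in compiled form; this text tells all that it offers.
- The arm moves only by the tool send_rows, never from a script. Its argument "rows" is text: rows parted by semicolons, each of 7 numbers parted by spaces: the turn, a rotation vector about the tool's x, y, z in degrees, then the shift along the tool's x, y, z in mm, then the opening, from -1 (shut) to 1 (fully open). A call has 1 to 8 rows; each row is the pose to reach, as a shift and turn from the pose commanded when the call began, along the tool's axes at that moment; what a row does not reach only later rows make up. A row lasts 1/8 s, in which the tool goes at most 62.5 mm and 10.7 degrees, less where a joint would pass 70% of its speed; a pose out of reach is approached as far as the arm can. A call with a gripper value outside its range is refused whole. The fingers move at their own pace and stop on an object; "grip_force" is the grip in N (left out, the last holds). Time passes only in rows, so rows that repeat a pose let the fingers close. It gives the time, the measured TCP pose, the force, the opening and the grip force at its end, in the units of the state.
- ctrl.get_state(): the state, without advancing time (a new reading comes with each control period).
- ctrl.read_camera(name): name is "side" or "top"; returns a dict with "color" (480x640x3 uint8, red, green, blue), "fx", "fy", "cx", "cy" (pixels), "extrinsics" (4x4, takes a point from world to camera coordinates). Camera axes: x right, y down, z forward; pixel columns grow to the right and rows downward; lengths in m; the calibration is good to about 2 mm. A picture is of the moment at which its call begins. There is no depth.
- ctrl.sign_off(): hands the job in; it is judged then, once.
Trained networks look in a picture, given as the dict that the camera call returned (one of the last four; its "shot" number tells which), for a name from the list of things; names that differ only in an ending like _2 or _b are one class to them, and where a whole thing is asked for, a point or a joint stands for the part that bears it (a point fixed in the world has none). Each returns a list of dicts, best first, with "p" (0 to 1); they miss things now and then, are a little off and sometimes report something else, mostly with a low value. They report only what shows in the picture. A call takes as long as a camera call. They do not tell look-alikes from the thing itself.
- ctrl.look_for(picture, target): "position" ([x, y, z] in m, in the coordinates of the camera as it stood for that picture, good to about 4 mm: the middle of the surface that is visible of it).
The state is a dict: "time": time; "qpos": joint angles; "dq": joint speeds; "joint_efforts": joint torques, N m; "eef_pos": TCP position; "tcp_rot": TCP orientation; "contact_force": force on the tool from outside, world axes, zero at the start; "wrist_torque": the same for the moment, N m; "opening": opening from 0.0 (shut) to 1.0 (fully open); "finger_force": force on a finger pad.
Only numpy, scipy, OpenCV 4.12 (cv2) and the standard library are available. Lean on these libraries where they do the work, as an engineer would, in place of code of your own. Each camera call takes 0.05 s, during which the arm holds its last target. There are 200 camera calls.

TASK

Take the edge marker out of its stand, hold it upright and run the side of its felt nib along the wavy front edge of the clamped menu board from the left end to the right end, keeping light contact round every crest and hollow. The board was clamped by eye, so go by feel; do not press hard enough to dent it. Then put the marker back in its stand, upright and fully down, and leave the other things where they are.

Things in the scene. Friction and masses are not known exactly. Their poses are not given: they have to be found in the camera images.
- clamp: dark steel clamp fixed to the worktop, 35 to 110 mm behind its origin, 50 mm high, with the wooden menu board it holds (200 mm long, level, wavy front edge); both count as this thing. Origin: on the worktop below the nominal middle of the front edge. x: from the edge back into the clamp, away from the robot; y: along the board to its left end, seen from the robot; z up. Keep the gripper off it
- edge_mid (a point): nominal middle of the wavy edge, 26 mm above the worktop; axes as the clamp's. Edge: half-round of radius 6 mm (board 12 mm thick) about the centre line x = -12 mm cos(2 pi y / 100 mm), y = +100 to -100 mm: crests to the robot at y = 0 and both ends, hollows at +-50 mm. Clamped by eye: really shifted up to 8 mm either way along x and turned up to 0.06 rad about this point; unreported
- edge_left (a point): nominal left end of the wavy edge's centre line (on a crest), 12 mm in front of and 100 mm left of edge_mid; like edge_mid it ignores the unreported shift and turn. Feel: the board sits in foam; pressed back along x it yields 1 mm for each 2.5 N (10 mm at most) and springs back, along y it is stiff. Right touch 3 to 5 N; more than 10 N dents it
- marker: black edge marker, 108 mm long, about 60 g, loose, upright in the stand, nib down. Origin: centre of the nib's lower end; z up along it. Round felt nib 10 mm across from 0 to 32 mm, then a square body 20 x 20 mm (faces across x and y) to 108 mm. It inks with the nib's side: keep the lower end 5 to 18 mm above the worktop, so the square body clears the board's top (32 mm)
- marker_mid (a point): point on the marker's axis 70 mm above the nib's lower end, mid-height of the square body
- stand: grey block 56 x 56 mm, 45 mm high, fixed, with a round upright hole of 14 mm in the middle of its top, 40 mm deep, mouth chamfered 3 mm. Origin: under the centre; z up. The seated marker's square shoulder rests on the block's top, its lower end 13 mm above the worktop. The stand is left or right of the board; the tape roll lies at the other place
- tape_roll: roll of brown tape lying flat, 94 mm across, 48 mm high; origin under its centre; a bystander, loose
- chilli_jar: small glass spice jar with a dark cap, 44 mm across, 105 mm high, the one behind and left of the board; origin under its centre; a bystander, loose
- pepper_jar: small glass spice jar with a dark cap, 45 mm across, 105 mm high, the one behind and right of the board; origin under its centre; a bystander, loose
Mind the look-alikes: they are no part of the job. Of the things like the marker, leave any that is green; of the rest the larger one is meant.

How it is judged:
On the way, in this order (a step that is already met when the one before it is completed fails the run):
1. the marker is lifted clear of its stand (z of marker in the frame of stand above 0.055 m), for 0.1 s.
2. the felt nib touches the wavy front edge in stretch 1 of 8, counted from the left (contact force between marker and clamp above 0.3 N and y of marker in the frame of clamp between 0.0655 and 0.0815 m and x of marker in the frame of clamp below 0.022 m and z of marker in the frame of clamp below 0.025 m and angle between marker's own z axis and vertical below 0.35 rad), for 0.3 s.
3. the felt nib touches the wavy front edge in stretch 2 of 8, counted from the left (contact force between marker and clamp above 0.3 N and y of marker in the frame of clamp between 0.0445 and 0.0605 m and x of marker in the frame of clamp below 0.022 m and z of marker in the frame of clamp below 0.025 m and angle between marker's own z axis and vertical below 0.35 rad), for 0.3 s.
4. the felt nib touches the wavy front edge in stretch 3 of 8, counted from the left (contact force between marker and clamp above 0.3 N and y of marker in the frame of clamp between 0.0235 and 0.0395 m and x of marker in the frame of clamp below 0.022 m and z of marker in the frame of clamp below 0.025 m and angle between marker's own z axis and vertical below 0.35 rad), for 0.3 s.
5. the felt nib touches the wavy front edge in stretch 4 of 8, counted from the left (contact force between marker and clamp above 0.3 N and y of marker in the frame of clamp between 0.0025 and 0.0185 m and x of marker in the frame of clamp below 0.022 m and z of marker in the frame of clamp below 0.025 m and angle between marker's own z axis and vertical below 0.35 rad), for 0.3 s.
6. the felt nib touches the wavy front edge in stretch 5 of 8, counted from the left (contact force between marker and clamp above 0.3 N and y of marker in the frame of clamp between -0.0185 and -0.0025 m and x of marker in the frame of clamp below 0.022 m and z of marker in the frame of clamp below 0.025 m and angle between marker's own z axis and vertical below 0.35 rad), for 0.3 s.
7. the felt nib touches the wavy front edge in stretch 6 of 8, counted from the left (contact force between marker and clamp above 0.3 N and y of marker in the frame of clamp between -0.0395 and -0.0235 m and x of marker in the frame of clamp below 0.022 m and z of marker in the frame of clamp below 0.025 m and angle between marker's own z axis and vertical below 0.35 rad), for 0.3 s.
8. the felt nib touches the wavy front edge in stretch 7 of 8, counted from the left (contact force between marker and clamp above 0.3 N and y of marker in the frame of clamp between -0.0605 and -0.0445 m and x of marker in the frame of clamp below 0.022 m and z of marker in the frame of clamp below 0.025 m and angle between marker's own z axis and vertical below 0.35 rad), for 0.3 s.
9. the felt nib touches the wavy front edge in stretch 8 of 8, counted from the left (contact force between marker and clamp above 0.3 N and y of marker in the frame of clamp between -0.0815 and -0.0655 m and x of marker in the frame of clamp below 0.022 m and z of marker in the frame of clamp below 0.025 m and angle between marker's own z axis and vertical below 0.35 rad), for 0.3 s.
At the end, for the whole second after the job is handed in: The nib has touched the wavy edge in each of its eight stretches in order from left to right; the marker is back in the stand's hole, within 5 mm of its axis, its lower end no more than 16 mm above the worktop, within 0.1 rad of upright, released and at rest (horizontal distance between marker and stand below 0.005 m and z of marker in the frame of stand below 0.016 m and angle between marker's own z axis and vertical below 0.1 rad and linear speed of marker below 0.02 m/s).
It fails at once if the marker is pressed on the board or its clamp with more than 10 N (contact force between marker and clamp above 10 N).
It fails at once if the gripper or arm itself touches the board or its clamp (contact force between any of the arm, the fingers and clamp above 1 N).
It fails at once if a bystander (tape roll or spice jar) is moved more than 20 mm (distance of any of tape_roll, chilli_jar, pepper_jar from where it was at the start of the episode above 0.02 m).
It also fails if it takes over 72 s, if anything falls off the work surface, if the arm or the gripper's body presses on something with over 40 N, if the wrist force passes 120 N, or if a joint passes its speed limit or range.

## Working session

There is one attempt and no reset: what is moved stays moved. The work goes in short steps, Python scripts to look and compute and a tool call to move; the robot and the scene stay as the last step left them, time stands still between calls to the robot, and variables do not carry over. Pictures are saved under pics/ and viewed, at most 10 in all, crops included, and the job is handed in when it is done.

Besides the shell and the picture viewer there is one more tool, called as a command line: name --argument value ..., lists and objects as JSON in quotes. send_rows: Moves the arm, as the interface text tells. Its arguments: {"type":"object","properties":{"rows":{"type":"string"},"grip_force":{"type":"number"}},"required":["rows"]}

```bash
mkdir -p pics; cat > h.py <<'E'
import numpy as np, cv2
from plant import ctrl
def shot(n):
    d=ctrl.read_camera(n); return d
def w(d,p):
    E=np.array(d["extrinsics"]); return (np.linalg.inv(E)@np.r_[p,1])[:3]
def pix(d,P):
    c=(np.array(d["extrinsics"])@np.r_[P,1])[:3]; return np.array([d["fx"]*c[0]/c[2]+d["cx"],d["fy"]*c[1]/c[2]+d["cy"]])
def ray(d,u,v,z):
    E=np.linalg.inv(np.array(d["extrinsics"])); r=E[:3,:3]@np.array([(u-d["cx"])/d["fx"],(v-d["cy"])/d["fy"],1]); o=E[:3,3]
    return o+r*(z-o[2])/r[2]
def save(d,n,crop=None,s=1):
    im=d["color"][:,:,::-1]
    if crop: x0,y0,x1,y1=crop; im=im[y0:y1,x0:x1]
    cv2.imwrite("pics/"+n,cv2.resize(im,None,fx=s,fy=s,interpolation=cv2.INTER_CUBIC))
E
python3 - <<'E'
from h import *
np.set_printoptions(precision=4,suppress=True)
for c in("top","side"):
    d=shot(c); save(d,c+"0.png")
    print(c,np.linalg.inv(np.array(d["extrinsics"]))[:3,3],d["fx"])
    for t in("marker","stand","clamp","tape_roll","chilli_jar","pepper_jar","edge_mid","marker_mid"):
        try:
            for r in ctrl.look_for(d,t)[:4]: P=w(d,r["position"]);print(t,round(r["p"],2),P,pix(d,P).round())
        except Exception as e: print(t,e)
s=ctrl.get_state();print(s["eef_pos"],s["tcp_rot"],s["time"])
E
```

```text
top [ 0.3593 -0.2228  1.2757] 543.7590716692446
marker 0.47 [ 0.443  -0.5008  0.1074] [457. 298.]
marker 0.43 [ 0.5077 -0.4118  0.1192] [415. 268.]
marker 0.43 [ 0.5686 -0.3421  0.0751] [380. 243.]
stand 0.83 [ 0.5062 -0.4118  0.047 ] [410. 272.]
stand 0.22 [ 0.5059 -0.4159  0.1176] [417. 268.]
clamp 0.77 [ 0.548  -0.1903  0.0328] [313. 256.]
clamp 0.52 [ 0.6698 -0.0363  0.1045] [242. 198.]
tape_roll 0.57 [0.5581 0.0752 0.0483] [196. 253.]
chilli_jar 0.77 [ 0.6659 -0.036   0.101 ] [242. 201.]
pepper_jar 0.82 [ 0.636  -0.3649  0.1043] [390. 211.]
edge_mid 0.88 [ 0.5465 -0.1889  0.0262] [312. 257.]
marker_mid 0.6 [ 0.5062 -0.4142  0.1185] [416. 268.]
marker_mid 0.43 [ 0.5672 -0.3423  0.0738] [380. 244.]
marker_mid 0.43 [ 0.4437 -0.5034  0.1044] [458. 297.]
side [ 0.5219 -1.2819  0.5482] 604.9665557605176
marker 0.8 [ 0.4447 -0.5121  0.074 ] [244. 335.]
marker 0.78 [ 0.567  -0.3513  0.0473] [321. 295.]
stand 0.81 [ 0.5078 -0.444   0.0299] [287. 334.]
clamp 0.95 [ 0.5433 -0.1983  0.0281] [305. 268.]
tape_roll 0.57 [0.5559 0.0434 0.0281] [306. 223.]
chilli_jar 0.69 [ 0.6777 -0.0499  0.0594] [363. 223.]
pepper_jar 0.63 [ 0.6411 -0.3854  0.0796] [366. 286.]
edge_mid 0.61 [ 0.5532 -0.1943  0.0303] [309. 266.]
edge_mid 0.61 [ 0.6415 -0.3919  0.0802] [367. 288.]
marker_mid 0.94 [ 0.4399 -0.5082  0.0773] [240. 332.]
marker_mid 0.92 [ 0.5086 -0.4274  0.0908] [286. 295.]
marker_mid 0.51 [ 0.5663 -0.3514  0.048 ] [320. 295.]
[0.174  0.6522 0.2192] [0.13   0.9915 0.     0.    ] 0.9
```

View pics/top0.png

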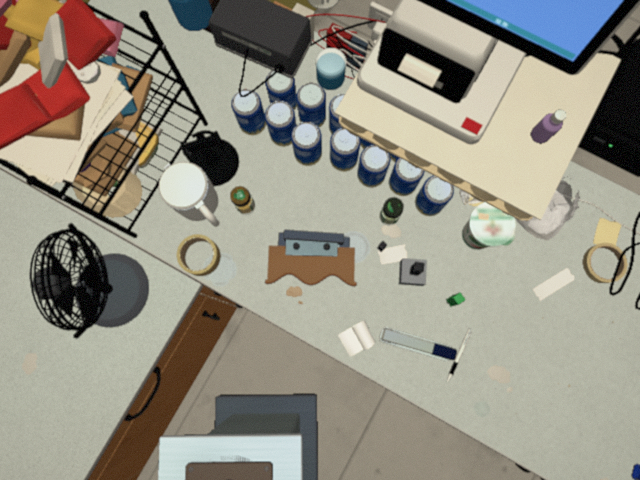

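View pics/side0.png

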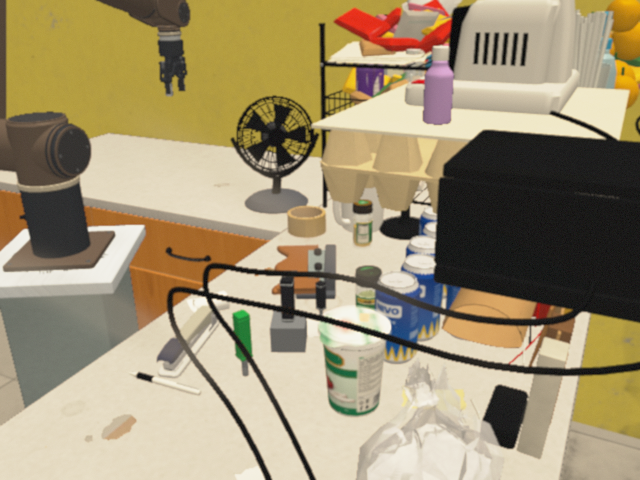

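```bash
python3 - <<'E'
import cv2,numpy as np
a=cv2.imread("pics/top0.png")[180:340,170:490];b=cv2.imread("pics/side0.png")[220:400,210:410]
a=cv2.resize(a,(640,320),interpolation=2);b=cv2.resize(b,None,fx=1.6,fy=1.6,interpolation=2)[:280]
c=np.zeros((600,640,3),np.uint8);c[:320]=a;c[320:600,:320]=b;cv2.imwrite("pics/crop0.png",c)
E
```

```text
(no output)
```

View pics/crop0.png

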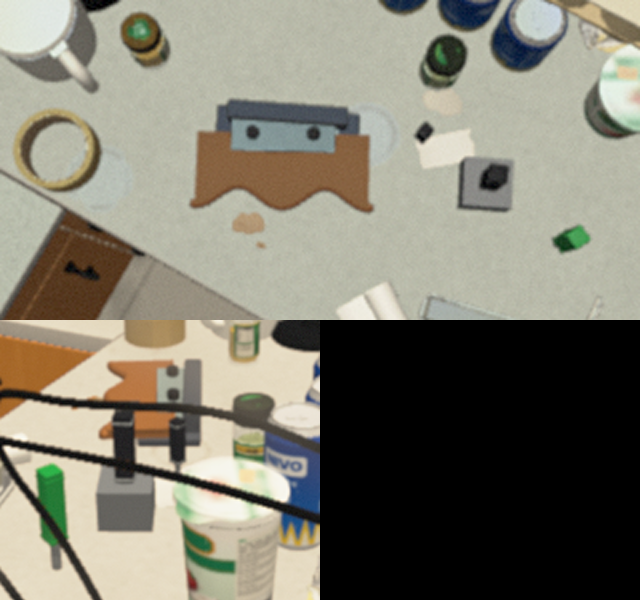

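The things like a marker are: black in the stand (top 415,268), smaller black (382,243) and green (457,298). The meant one is the black marker in the stand. It isn't green, and the crop shows it's the larger of the two black ones. The board is at top (312,257), the tape roll at the left (197,254). Next I measure the board, clamp and stand more finely.

```bash
python3 - <<'E'
from h import *
from scipy.optimize import least_squares
np.set_printoptions(precision=4,suppress=True)
d=shot("top");im=d["color"];hsv=cv2.cvtColor(im,cv2.COLOR_RGB2HSV)
roi=np.zeros(im.shape[:2],np.uint8);roi[225:290,258:365]=1
m=((hsv[...,0]<16)&(hsv[...,1]>90)&(roi>0)).astype(np.uint8)
n,l,st,_=cv2.connectedComponentsWithStats(m);k=1+np.argmax(st[1:,4]);m=(l==k).astype(np.uint8);print(st[k])
pts=[]
for u in range(st[k][0]+1,st[k][0]+st[k][2]-1):
    v=np.where(m[:,u])[0].max()
    # subpixel with saturation crossing
    s=hsv[:,u,1].astype(float);a=s[v-3];b=s[v+4];t=(a+b)/2
    for q in range(v-3,v+4):
        if s[q]>=t>s[q+1]: v=q+(s[q]-t)/(s[q]-s[q+1]);break
    pts.append(ray(d,u,v,0.026))
pts=np.array(pts)[:,:2]
def curve(p):
    y=np.linspace(-.1,.1,400);x=-.012*np.cos(2*np.pi*y/.1);dx=.012*2*np.pi/.1*np.sin(2*np.pi*y/.1)
    nx,ny=-1/np.sqrt(1+dx**2),dx/np.sqrt(1+dx**2)
    C=np.c_[x+.006*nx,y+.006*ny];c,s=np.cos(p[2]),np.sin(p[2])
    return C@np.array([[c,s],[-s,c]])+p[:2]
def f(p):
    C=curve(p);return np.min(np.linalg.norm(pts[:,None]-C[None],axis=2),axis=1)
r=least_squares(f,[.547,-.189,0],loss="soft_l1",f_scale=.001,diff_step=1e-3);print("board",r.x,np.sqrt(np.mean(r.fun**2)))
# board side ends
for v in (250,256,262,268):
    us=np.where(m[v])[0];print(v,ray(d,us.min()-.5,v,.032)[:2],ray(d,us.max()+.5,v,.032)[:2])
# dark clamp
g=im.max(2);m2=((g<95)&(roi>0)).astype(np.uint8)
n,l,st,_=cv2.connectedComponentsWithStats(m2);k=1+np.argmax(st[1:,4]);q=np.argwhere(l==k)[:,::-1].astype(np.float32)
rr=cv2.minAreaRect(q);print(st[k],rr);print(np.array([ray(d,*c,.05)[:2] for c in cv2.boxPoints(rr)]))
# stand
roi[:]=0;roi[252:292,392:432]=1
print(im[272,400:426:3].tolist(),im[285,395])
for i in range(3):
    dd=shot("top");print([w(dd,ctrl.look_for(dd,t)[0]["position"]) for t in("stand","edge_mid")])
m3=((np.ptp(im.astype(int),axis=2)<22)&(g<150)&(roi>0)).astype(np.uint8)
n,l,st,_=cv2.connectedComponentsWithStats(m3);k=1+np.argmax(st[1:,4]);q=np.argwhere(l==k)[:,::-1].astype(np.float32)
rr=cv2.minAreaRect(q);print(st[k],rr,ray(d,*rr[0],.045));print(np.array([ray(d,*c,.045)[:2] for c in cv2.boxPoints(rr)]))
save(d,"stand.png",(385,245,445,295),8)
E
```

```text
[ 266  246   90   40 2294]
board [ 0.5019 -0.1848 -0.0393] 0.00028714945903458676
250 [ 0.5645 -0.0881] [ 0.5617 -0.2851]
256 [ 0.5505 -0.0882] [ 0.5477 -0.2848]
262 [ 0.5365 -0.0883] [ 0.5337 -0.2845]
268 [ 0.5225 -0.0883] [ 0.5197 -0.2842]
[279 230  70  17 600] ((313.53350830078125, 237.99224853515625), (69.12373352050781, 15.064573287963867), 0.9548412561416626)
[[ 0.573  -0.1137]
 [ 0.6081 -0.1142]
 [ 0.6031 -0.2731]
 [ 0.568  -0.2718]]
[[70, 71, 66], [139, 138, 134], [139, 136, 134], [100, 101, 96], [1, 1, 1], [0, 0, 6], [12, 12, 9], [73, 74, 72], [136, 136, 131]] [189 190 174]
[array([ 0.5048, -0.4133,  0.0469]), array([ 0.5478, -0.1876,  0.0241])]Traceback (most recent call last):
  File "<stdin>", line 36, in <module>
IndexError: list index out of range
```

```bash
python3 - <<'E'
from h import *
np.set_printoptions(precision=4,suppress=True)
d=shot("top");im=d["color"];g=im.max(2).astype(int)
roi=np.zeros(im.shape[:2],np.uint8);roi[250:294,390:434]=1
m3=((g<162)&(roi>0)).astype(np.uint8)
n,l,st,_=cv2.connectedComponentsWithStats(m3);k=1+np.argmax(st[1:,4]);q=np.argwhere(l==k)[:,::-1].astype(np.float32)
rr=cv2.minAreaRect(q);print(st[k],rr,ray(d,*rr[0],.045));print(np.array([ray(d,*c,.045)[:2] for c in cv2.boxPoints(rr)]))
mk=((g<60)&(roi>0)).astype(np.uint8);n,l,st,_=cv2.connectedComponentsWithStats(mk);k=1+np.argmax(st[1:,4]);q=np.argwhere(l==k)[:,::-1].astype(np.float32)
print(st[k],cv2.minAreaRect(q))
for z,c in((.045,(.506,-.414)),(.121,(.506,-.414))): print(pix(d,[*c,z]))
save(d,"stand.png",(385,245,445,295),10)
for t in("top","side","side"):
    d=shot(t);
    for o in("stand","marker_mid","clamp"):
        for r in ctrl.look_for(d,o)[:3]: print(t,o,round(r["p"],2),w(d,r["position"]))
E
```

```text
[398 259  29  28 722] ((412.0642395019531, 271.9727783203125), (27.321691513061523, 26.760286331176758), 3.5763344764709473) [ 0.5071 -0.4162  0.045 ]
[[ 0.4791 -0.3823]
 [ 0.5401 -0.3885]
 [ 0.5353 -0.4504]
 [ 0.4744 -0.4437]]
[410 263  14  12 125] ((416.4459533691406, 268.3243408203125), (11.836727142333984, 12.001126289367676), 9.462322235107422)
[411.0939 272.4725]
[416.4531 268.1736]
top stand 0.73 [ 0.5055 -0.4108  0.0437]
top stand 0.29 [ 0.55   -0.1863  0.0273]
top marker_mid 0.67 [ 0.4445 -0.5013  0.1052]
top marker_mid 0.53 [ 0.5049 -0.4152  0.1193]
top clamp 0.61 [ 0.5443 -0.1885  0.0334]
side stand 0.96 [ 0.5074 -0.4399  0.0301]
side marker_mid 0.91 [ 0.512  -0.426   0.0898]
side marker_mid 0.88 [ 0.4429 -0.5105  0.074 ]
side marker_mid 0.83 [ 0.5653 -0.3536  0.0462]
side clamp 0.86 [ 0.5442 -0.1975  0.0256]
side stand 0.81 [ 0.5082 -0.4414  0.0303]
side marker_mid 0.82 [ 0.5677 -0.3523  0.0481]
side marker_mid 0.65 [ 0.4398 -0.5096  0.073 ]
side marker_mid 0.61 [ 0.5094 -0.4266  0.0905]
side clamp 0.72 [ 0.5457 -0.1989  0.0288]
```

View pics/stand.png

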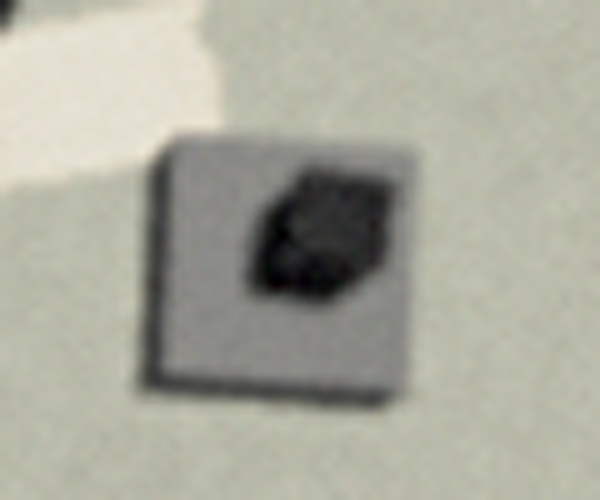

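```bash
cat >> h.py <<'E'
from scipy.spatial.transform import Rotation as Ro
np.set_printoptions(precision=4,suppress=True)
def go(p,psi,p0=None):
    s=ctrl.get_state();R0=Ro.from_quat(s["tcp_rot"]);p0=np.array(s["eef_pos"]) if p0 is None else p0
    y=np.array([np.cos(psi),np.sin(psi),0]);z=np.array([0,0,-1.]);x=np.cross(y,z)
    dR=R0.inv()*Ro.from_matrix(np.c_[x,y,z])
    print("turn",dR.as_rotvec(degrees=True).round(2),"shift",(R0.inv().apply(np.array(p)-p0)*1e3).round(1))
E
python3 - <<'E'
from h import *
d=shot("top")
C=[(172,135),(418,148),(405,392),(160,375)]
P=np.array([ray(d,385+a/10-.5,245+b/10-.5,.045) for a,b in C]);print(P,P.mean(0))
for i,j in((0,1),(3,2),(3,0),(2,1)):
    v=P[j]-P[i];print(np.linalg.norm(v),np.degrees(np.arctan2(v[1],v[0]))%90)
print("marker",ray(d,385+34.8-.5,245+21.3-.5,.121))
for p in((115,290),(75,285),(210,160),(190,185)): print("fan/cup",ray(d,*p,0)[:2],ray(d,*p,.2)[:2])
go([.5,.1,.4],-.03)
E
```

```text
[[ 0.5395 -0.394   0.045 ]
 [ 0.5357 -0.4499  0.045 ]
 [ 0.48   -0.4443  0.045 ]
 [ 0.4847 -0.3891  0.045 ]] [ 0.51   -0.4193  0.045 ]
0.056020459057529434 86.11628651065938
0.05536937620601144 85.21918170143103
0.05505639528175917 84.90851140625526
0.055940631042504775 84.2535557386202
marker [ 0.511  -0.4203  0.121 ]
fan/cup [0.4796 0.2767] [0.4608 0.1984]
fan/cup [0.4927 0.3722] [0.4718 0.2789]
fan/cup [0.7961 0.0605] [0.7276 0.0161]
fan/cup [0.7331 0.1078] [0.6745 0.0559]
turn [ 0.   -0.   76.78] shift [-457.3 -449.5 -180.8]
```

send_rows --rows "0 0 0 0 0 -60 1; 0 0 5 0 0 -120 1; 0 0 10 0 0 -180 1; 0 0 20 -60 -60 -190 1; 0 0 30 -120 -120 -190 1; 0 0 40 -180 -175 -190 1; 0 0 50 -230 -225 -190 1; 0 0 60 -280 -275 -190 1" --grip_force 60

```text
time: 2.95
eef_pos: [0.3335, 0.3818, 0.4093]
tcp_rot: [0.61, 0.792, 0.0, 0.0]
contact_force: [0.4, 0.4, 0.4]
opening: 1.005
finger_force: 0.0
```

```bash
python3 - <<'E'
from h import *
s=ctrl.get_state();print(s["time"],s["eef_pos"],s["qpos"],s["contact_force"])
go([.5,0,.38],-.085);go([.51,-.4193,.2],-.085)
E
```

```text
2.95 [0.3335 0.3818 0.4093] [ 0.6526 -0.1731  1.7183 -0.0002  1.5953  0.3951] [0.4129 0.4449 0.4038]
turn [ 0.06 -0.02 19.62] shift [-411.6   63.8   29.3]
turn [ 0.06 -0.02 19.62] shift [-819.7  -33.5  209.1]
```

send_rows --rows "0 0 10 -60 15 0 1; 0 0 19 -120 30 0 1; 0 0 19 -180 45 0 1; 0 0 19 -240 60 0 1; 0 0 19 -300 63 0 1; 0 0 19 -360 63 0 1; 0 0 19 -410 60 0 1; 0 0 19 -470 45 30 1"

```text
time: 3.95
eef_pos: [0.4995, -0.055, 0.3842]
tcp_rot: [0.731, 0.682, 0.002, 0.003]
contact_force: [0.9, -0.9, -0.2]
opening: 1.001
finger_force: 0.0
```

```bash
python3 - <<'E'
from h import *
s=ctrl.get_state();print(s["time"],s["eef_pos"])
go([.51,-.4193,.2],-.085)
E
```

```text
3.95 [ 0.4995 -0.055   0.3842]
turn [0.34 0.07 0.94] shift [-362.5   34.4  184.8]
```

send_rows --rows "0 0 1 -60 5 0 1; 0 0 1 -120 10 20 1; 0 0 1 -180 16 50 1; 0 0 1 -240 22 90 1; 0 0 1 -300 28 140 1; 0 0 1 -350 34 170 1; 0 0 1 -350 34 170 1; 0 0 1 -350 34 170 1"

```text
time: 4.95
eef_pos: [0.507, -0.4052, 0.2093]
tcp_rot: [0.738, 0.675, 0.0, -0.002]
contact_force: [0.2, -0.5, 0.1]
opening: 0.999
finger_force: 0.0
```

```bash
python3 - <<'E'
from h import *
s=ctrl.get_state();print(s["time"],s["eef_pos"],s["contact_force"],s["qpos"])
go([.51,-.4193,.094],-.085)
E
```

```text
4.95 [ 0.507  -0.4052  0.2093] [ 0.1794 -0.4519  0.148 ] [-0.8303  0.2403  1.651   0.      1.2547 -0.7417]
turn [-0.18 -0.17 -0.21] shift [-14.1   4.6 115.2]
```

send_rows --rows "0 0 0 -14 4.6 20 1; 0 0 0 -14 4.6 60 1; 0 0 0 -14 4.6 95 0.3; 0 0 0 -14 4.6 115 0.2; 0 0 0 -14 4.6 115 0; 0 0 0 -14 4.6 115 0"

```text
time: 5.7
eef_pos: [0.5127, -0.4195, 0.0991]
tcp_rot: [0.737, 0.676, 0.0, 0.002]
contact_force: [0.2, 0.2, 1.0]
opening: 0.5
finger_force: 0.0
```

```bash
python3 - <<'E'
from h import *
s=ctrl.get_state();print(s["time"],s["eef_pos"],s["contact_force"],s["opening"])
go([.51,-.4193,.094],-.085)
d=shot("side");save(d,"side1.png",(200,220,400,370),4)
E
```

```text
5.7 [ 0.5127 -0.4195  0.0991] [0.1738 0.2332 0.9507] 0.5001398193140871
turn [ 0.15  0.14 -0.05] shift [-0.  -2.7  5.1]
```

View pics/side1.png

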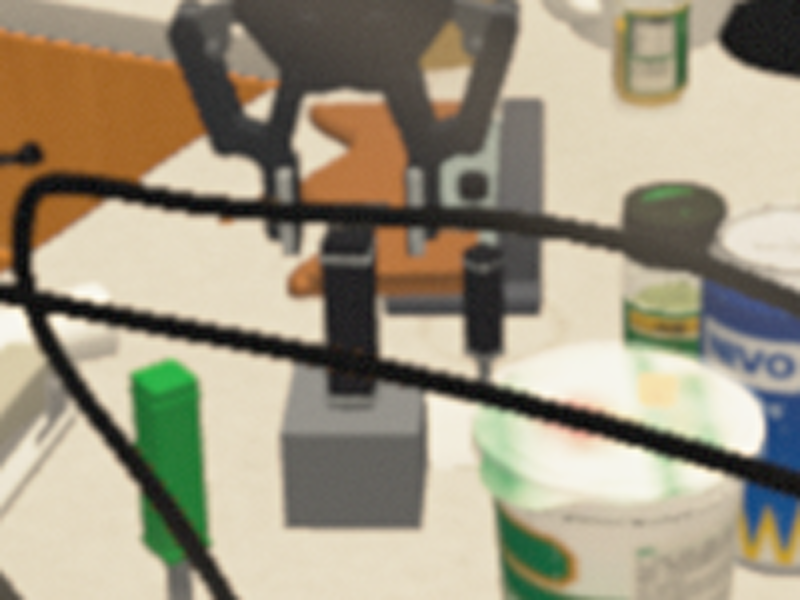

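```bash
python3 - <<'E'
from h import *
d=shot("side");s=ctrl.get_state();print(s["eef_pos"],s["opening"])
def c(p): return ((pix(d,p)-[200,220])*4).round()
for z in(.077,.085,.1): print(z,c([.49,-.4195,z]),c([.535,-.4195,z]))
print("top marker",c([.51,-.4193,.121]),"shoulder",c([.51,-.4193,.045]),"stand near bottom",c([.51,-.447,0]),c([.51,-.447,.045]))
go([.51,-.4193,.094],-.085)
E
```

```text
[ 0.5127 -0.4197  0.0992] 0.5021053885534955
0.077 [301. 325.] [412. 320.]
0.085 [300. 307.] [412. 302.]
0.1 [298. 274.] [411. 269.]
top marker [346. 225.] shoulder [353. 392.] stand near bottom [358. 523.] [354. 427.]
turn [ 0.17  0.15 -0.06] shift [ 0.2 -2.7  5.2]
```

```bash
python3 - <<'E'
from h import *
print(ctrl.nose_length)
d=shot("top");save(d,"top2.png",(350,200,500,320),5)
for z in(.077,.1,.12,.15): print(z,((pix(d,[.5127,-.4195,z])-[350,200])*5).round())
E
```

```text
0.022
0.077 [328. 338.]
0.1 [337. 332.]
0.12 [344. 325.]
0.15 [356. 316.]
```

View pics/top2.png

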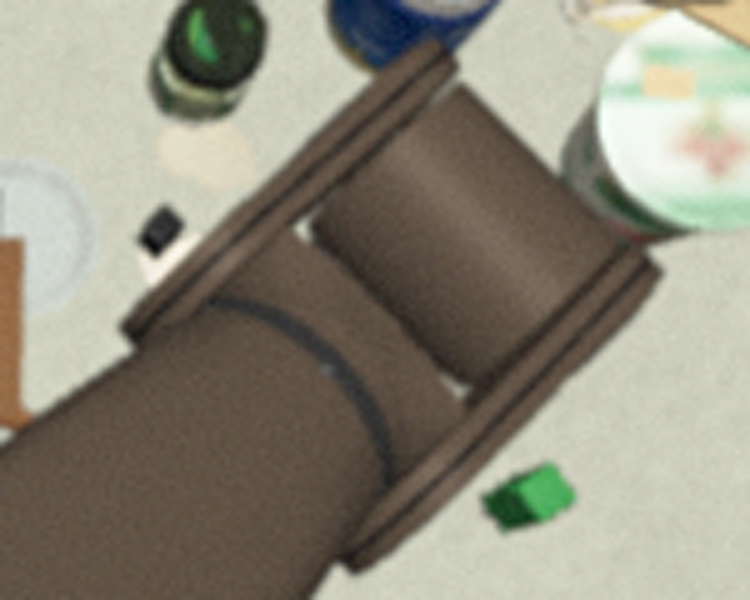

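send_rows --rows "0 0 0 0 -2 7 0; 0 0 0 0 -2 13 0; 0 0 0 0 -2 13 -1; 0 0 0 0 -2 13 -1; 0 0 0 0 -2 13 -1; 0 0 0 0 -2 13 -1"

```text
time: 6.6
eef_pos: [0.5096, -0.4186, 0.0837]
tcp_rot: [0.737, 0.676, -0.0, -0.0]
contact_force: [0.1, -0.2, -0.7]
opening: 0.225
finger_force: 59.9
```

```bash
python3 - <<'E'
from h import *
s=ctrl.get_state();print(s["time"],s["eef_pos"],s["contact_force"],s["wrist_torque"],s["opening"],s["finger_force"])
d=shot("side");save(d,"side2.png",(200,220,400,370),4)
E
```

```text
6.6 [ 0.5096 -0.4186  0.0837] [ 0.0851 -0.1846 -0.7069] [0.0152 0.0374 0.0169] 0.22499633914263892 59.87344443798065
```

View pics/side2.png

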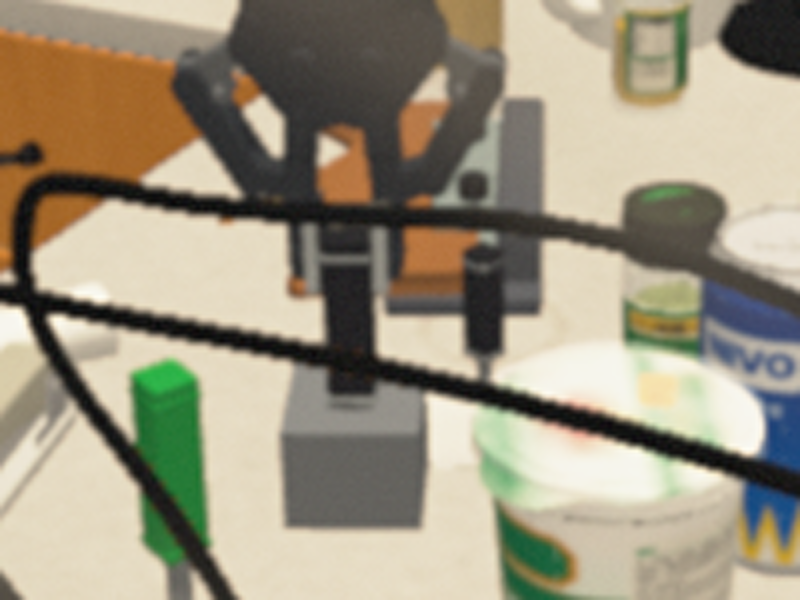

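Grasped: opening 0.225 means about 19–20 mm, as the body should measure. In the picture the pads hold the top of the body (350,250). Now lifting it and carrying it to the board's left end.

send_rows --rows "0 0 0 0 0 -15 -1; 0 0 0 0 0 -40 -1; 0 0 0 0 0 -65 -1; 0 0 0 0 0 -85 -1; 0 0 0 0 -10 -85 -1; 0 0 0 30 -30 -85 -1; 0 0 0 70 -50 -85 -1; 0 0 0 110 -60 -85 -1" --grip_force 100

```text
time: 7.65
eef_pos: [0.4572, -0.3022, 0.1671]
tcp_rot: [0.737, 0.675, -0.0, -0.002]
contact_force: [-0.1, -0.0, -0.4]
opening: 0.214
finger_force: 99.9
```

```bash
cat >> h.py <<'E'
B=np.array([.5019,-.1848]);TH=-.039;PSI=-.0868
def path(s,off=.011):
    y=np.asarray(s);x=-.012*np.cos(2*np.pi*y/.1);dx=.012*2*np.pi/.1*np.sin(2*np.pi*y/.1);n=np.sqrt(1+dx**2)
    C=np.c_[x-off/n,y+off*dx/n];c,t=np.cos(TH),np.sin(TH)
    return C@np.array([[c,t],[-t,c]])+B
E
python3 - <<'E'
from h import *
s=ctrl.get_state();print(s["time"],s["eef_pos"],s["contact_force"],s["tcp_rot"],s["opening"])
p=path([.088])[0];print(p)
go([p[0]-.02,p[1],.150],PSI);go([p[0]-.01,p[1],.082],PSI)
R=Ro.from_quat(s["tcp_rot"]).as_matrix();print(R)
E
```

```text
7.65 [ 0.4572 -0.3022  0.1671] [-0.1092 -0.0237 -0.4452] [ 0.7374  0.6755 -0.0001 -0.0015] 0.2136062687793437
[ 0.4866 -0.1012]
turn [-0.14 -0.11 -0.05] shift [201.   -8.1  17.5]
turn [-0.14 -0.11 -0.05] shift [201.8   2.   85.5]
[[ 0.0875  0.9962 -0.0023]
 [ 0.9962 -0.0875  0.0021]
 [ 0.0019 -0.0025 -1.    ]]
```

send_rows --rows "0 0 0 50 -12 0 -1; 0 0 0 100 -12 0 -1; 0 0 0 150 -12 10 -1; 0 0 0 190 -10 20 -1; 0 0 0 202 -9 40 -1; 0 0 0 202 -9 70 -1; 0 0 0 202 -9 84 -1; 0 0 0 202 -9 84 -1"

```text
time: 8.65
eef_pos: [0.4663, -0.1016, 0.0833]
tcp_rot: [0.737, 0.676, -0.001, -0.002]
contact_force: [-0.2, -0.8, -1.1]
opening: 0.211
finger_force: 99.9
```

```bash
python3 - <<'E'
from h import *
s=ctrl.get_state();print(s["time"],s["eef_pos"],s["contact_force"],s["wrist_torque"])
p=path([.088])[0]
go([p[0],p[1],.082],PSI)
E
```

```text
8.65 [ 0.4663 -0.1016  0.0833] [-0.1968 -0.8402 -1.1429] [-0.0014 -0.0102  0.0116]
turn [-0.2  -0.07  0.  ] shift [ 2.1 20.3  1.2]
```

send_rows --rows "0 0 0 1 6 1 -1; 0 0 0 1 12 1 -1; 0 0 0 1 15 1 -1; 0 0 0 1 16 1 -1; 0 0 0 1 16 1 -1; 0 0 0 1 16 1 -1"

```text
time: 9.4
eef_pos: [0.4836, -0.1022, 0.0837]
tcp_rot: [0.737, 0.676, -0.0, -0.0]
contact_force: [0.1, 1.0, -0.9]
opening: 0.212
finger_force: 99.9
```

```bash
python3 - <<'E'
from h import *
s=ctrl.get_state();print(s["time"],s["eef_pos"],s["contact_force"],s["wrist_torque"])
p=path([.088])[0]
go([p[0],p[1],.082],PSI)
E
```

```text
9.4 [ 0.4836 -0.1022  0.0837] [ 0.0897  0.9845 -0.8882] [-0.0608  0.0098  0.0332]
turn [-0.01 -0.    0.03] shift [1.2 2.9 1.7]
```

send_rows --rows "0 0 0 0 1 1 -1; 0 0 0 0 2 1 -1; 0 0 0 0 2.5 1 -1; 0 0 0 0 2.5 1 -1"

```text
time: 9.9
eef_pos: [0.4863, -0.1024, 0.0828]
tcp_rot: [0.737, 0.676, 0.0, 0.0]
contact_force: [0.4, 0.8, -1.4]
opening: 0.211
finger_force: 99.9
```

send_rows --rows "0 0 0 0 0.5 0 -1; 0 0 0 0 1 0 -1; 0 0 0 0 1 0 -1; 0 0 0 0 1 0 -1"

```text
time: 10.4
eef_pos: [0.4872, -0.1025, 0.0828]
tcp_rot: [0.737, 0.676, -0.0, -0.0]
contact_force: [-0.1, 0.1, -0.8]
opening: 0.213
finger_force: 99.9
```

send_rows --rows "0 0 0 0 0.5 0 -1; 0 0 0 0 1 0 -1; 0 0 0 0 1.5 0 -1; 0 0 0 0 1.5 0 -1"

```text
time: 10.9
eef_pos: [0.4883, -0.1026, 0.0826]
tcp_rot: [0.737, 0.676, -0.0, -0.001]
contact_force: [-2.6, 0.2, 1.2]
opening: 0.211
finger_force: 100.1
```

```bash
python3 - <<'E'
from h import *
s=ctrl.get_state();print(s["time"],s["eef_pos"],s["contact_force"],s["wrist_torque"])
E
```

```text
10.9 [ 0.4883 -0.1026  0.0826] [-2.6442  0.1646  1.1819] [-0.0374  0.4923  0.0148]
```

```bash
cat >> h.py <<'E'
import json,os
def plan(yend,dx,n=8,dxend=None,last=None,zfix=.0825):
    """rows from cmd pose to world y=yend along the contact curve + dx(m, world x); last: cmd after the previous call"""
    c=np.array(json.load(open("cmd.json")));s=ctrl.get_state()
    print("t",s["time"],"meas",s["eef_pos"],"cmd",c,"F",s["contact_force"])
    S=path(np.linspace(-.11,.11,2000));o=np.argsort(S[:,1])
    dxe=dx if dxend is None else dxend
    ys=np.linspace(c[1],yend,n+1)[1:];R=Ro.from_euler('z',0).as_matrix()
    y=np.array([np.cos(PSI),np.sin(PSI)]);x=np.array([-y[1],y[0]])
    rows=[]
    for i,yy in enumerate(ys):
        xx=np.interp(yy,S[o,1],S[o,0])+dx+(dxe-dx)*(i+1)/n
        v=np.array([xx,yy])-c[:2];rows.append([round(v@x*1e3,1),round(v@y*1e3,1)])
    print("; ".join(f"0 0 0 {a:g} {b:g} 0 -1" for a,b in rows))
    e=c.copy();e[:2]+=(rows[-1][0]*x+rows[-1][1]*y)/1e3;json.dump(list(e),open("cmd_next.json","w"))
def ok(): os.replace("cmd_next.json","cmd.json")
E
python3 - <<'E'
from h import *
json.dump([.4885,-.1026,.0826],open("cmd.json","w"))
S=path(np.linspace(-.11,.11,2000));o=np.argsort(S[:,1])
print("model x at y",np.interp(-.1026,S[o,1],S[o,0]))
plan(-.113,.0018)
E
```

```text
model x at y 0.48731273272986086
t 10.9 meas [ 0.4883 -0.1026  0.0826] cmd [ 0.4885 -0.1026  0.0826] F [-2.6442  0.1646  1.1819]
0 0 0 -1.2 1.4 0 -1; 0 0 0 -2.4 2.2 0 -1; 0 0 0 -3.6 3.1 0 -1; 0 0 0 -4.9 4 0 -1; 0 0 0 -6.1 4.9 0 -1; 0 0 0 -7.3 5.8 0 -1; 0 0 0 -8.5 6.8 0 -1; 0 0 0 -9.8 7.8 0 -1
```

send_rows --rows "0 0 0 -1.2 1.2 0 -1; 0 0 0 -2.4 2.0 0 -1; 0 0 0 -3.6 2.9 0 -1; 0 0 0 -4.9 3.8 0 -1; 0 0 0 -6.1 4.7 0 -1; 0 0 0 -7.3 5.6 0 -1; 0 0 0 -8.5 6.7 0 -1; 0 0 0 -9.8 7.8 0 -1"

```text
time: 11.9
eef_pos: [0.4956, -0.1132, 0.0828]
tcp_rot: [0.737, 0.676, -0.0, -0.0]
contact_force: [-3.1, 0.2, -0.8]
opening: 0.215
finger_force: 100.0
```

```bash
python3 -c "
from h import *
ok();plan(-.125,.0016)"
```

```text
t 11.9 meas [ 0.4956 -0.1132  0.0828] cmd [ 0.4954 -0.113   0.0826] F [-3.071   0.1608 -0.7953]
0 0 0 -1.4 1 0 -1; 0 0 0 -2.8 2.1 0 -1; 0 0 0 -4.2 3.3 0 -1; 0 0 0 -5.6 4.5 0 -1; 0 0 0 -7 5.6 0 -1; 0 0 0 -8.4 6.7 0 -1; 0 0 0 -9.8 7.8 0 -1; 0 0 0 -11.2 8.8 0 -1
```

send_rows --rows "0 0 0 -1.4 1 0 -1; 0 0 0 -2.8 2.1 0 -1; 0 0 0 -4.2 3.3 0 -1; 0 0 0 -5.6 4.5 0 -1; 0 0 0 -7 5.6 0 -1; 0 0 0 -8.4 6.7 0 -1; 0 0 0 -9.8 7.8 0 -1; 0 0 0 -11.2 8.8 0 -1"

```text
time: 12.9
eef_pos: [0.5033, -0.125, 0.0827]
tcp_rot: [0.737, 0.676, -0.0, -0.0]
contact_force: [-3.9, 1.0, 0.5]
opening: 0.214
finger_force: 100.0
```

```bash
python3 -c "
from h import *
ok();plan(-.137,.0016)"
```

```text
t 12.9 meas [ 0.5033 -0.125   0.0827] cmd [ 0.5032 -0.125   0.0826] F [-3.8733  1.0151  0.4984]
0 0 0 -1.4 0.9 0 -1; 0 0 0 -2.9 1.8 0 -1; 0 0 0 -4.3 2.6 0 -1; 0 0 0 -5.8 3.2 0 -1; 0 0 0 -7.2 3.7 0 -1; 0 0 0 -8.7 4 0 -1; 0 0 0 -10.2 4.1 0 -1; 0 0 0 -11.7 4 0 -1
```

send_rows --rows "0 0 0 -1.4 0.9 0 -1; 0 0 0 -2.9 1.8 0 -1; 0 0 0 -4.3 2.6 0 -1; 0 0 0 -5.8 3.2 0 -1; 0 0 0 -7.2 3.7 0 -1; 0 0 0 -8.7 4 0 -1; 0 0 0 -10.2 4.1 0 -1; 0 0 0 -11.7 4 0 -1"

```text
time: 13.9
eef_pos: [0.5058, -0.1356, 0.0822]
tcp_rot: [0.737, 0.676, 0.001, -0.002]
contact_force: [-4.0, 5.4, -0.8]
opening: 0.213
finger_force: 100.0
```

```bash
python3 -c "
from h import *
ok();plan(-.148,.0016)"
```

```text
t 13.9 meas [ 0.5058 -0.1356  0.0822] cmd [ 0.5062 -0.137   0.0826] F [-3.9684  5.3973 -0.7559]
0 0 0 -1.4 -0.3 0 -1; 0 0 0 -2.8 -0.8 0 -1; 0 0 0 -4.3 -1.3 0 -1; 0 0 0 -5.7 -2 0 -1; 0 0 0 -7.2 -2.7 0 -1; 0 0 0 -8.6 -3.5 0 -1; 0 0 0 -10.1 -4.4 0 -1; 0 0 0 -11.5 -5.3 0 -1
```

```bash
python3 -c "
from h import *
plan(-.142,.0007,n=5)"
```

```text
t 13.9 meas [ 0.5058 -0.1356  0.0822] cmd [ 0.5062 -0.137   0.0826] F [-3.9684  5.3973 -0.7559]
0 0 0 -1.1 -1.1 0 -1; 0 0 0 -2.1 -1.4 0 -1; 0 0 0 -3.2 -1.8 0 -1; 0 0 0 -4.2 -2.2 0 -1; 0 0 0 -5.3 -2.6 0 -1
```

send_rows --rows "0 0 0 0 -0.9 0 -1; 0 0 0 -1 -1.2 0 -1; 0 0 0 -2.1 -1.5 0 -1; 0 0 0 -3.2 -1.9 0 -1; 0 0 0 -4.2 -2.3 0 -1; 0 0 0 -5.3 -2.7 0 -1"

```text
time: 14.65
eef_pos: [0.5033, -0.1403, 0.0824]
tcp_rot: [0.737, 0.675, 0.002, -0.002]
contact_force: [-2.7, 6.1, -1.0]
opening: 0.212
finger_force: 100.0
```

```bash
python3 -c "
from h import *
ok();plan(-.148,.0004,n=6);print(ctrl.get_state()['wrist_torque'],ctrl.get_state()['tcp_rot'])"
```

```text
t 14.65 meas [ 0.5033 -0.1403  0.0824] cmd [ 0.5031 -0.142   0.0826] F [-2.6724  6.096  -0.9571]
0 0 0 -1.1 -0.9 0 -1; 0 0 0 -2.1 -1.4 0 -1; 0 0 0 -3.2 -2 0 -1; 0 0 0 -4.2 -2.6 0 -1; 0 0 0 -5.3 -3.3 0 -1; 0 0 0 -6.3 -3.9 0 -1
[1.4186 0.747  0.0033] [ 0.7374  0.6754  0.0016 -0.0016]
```

send_rows --rows "0 0 0 -0.5 -0.8 0 -1; 0 0 0 -1.6 -1.4 0 -1; 0 0 0 -2.8 -2.0 0 -1; 0 0 0 -4.0 -2.8 0 -1; 0 0 0 -5.2 -3.5 0 -1; 0 0 0 -6.3 -4.2 0 -1"

```text
time: 15.4
eef_pos: [0.4991, -0.1461, 0.0826]
tcp_rot: [0.738, 0.675, 0.002, -0.001]
contact_force: [-2.3, 5.8, 0.2]
opening: 0.207
finger_force: 100.0
```

```bash
python3 -c "
from h import *
ok();c=json.load(open('cmd.json'));c[0]-=.0003;json.dump(c,open('cmd.json','w'));plan(-.154,.0,n=6)"
```

```text
t 15.4 meas [ 0.4991 -0.1461  0.0826] cmd [ 0.4984 -0.148   0.0826] F [-2.3129  5.753   0.1793]
0 0 0 -1.1 -0.8 0 -1; 0 0 0 -2.2 -1.5 0 -1; 0 0 0 -3.2 -2.2 0 -1; 0 0 0 -4.3 -3 0 -1; 0 0 0 -5.4 -3.7 0 -1; 0 0 0 -6.5 -4.4 0 -1
```

```bash
python3 -c "
from h import *
plan(-.157,-.0003,n=8)"
```

```text
t 15.4 meas [ 0.4991 -0.1461  0.0826] cmd [ 0.4984 -0.148   0.0826] F [-2.3129  5.753   0.1793]
0 0 0 -1.2 -1.2 0 -1; 0 0 0 -2.4 -2 0 -1; 0 0 0 -3.6 -2.8 0 -1; 0 0 0 -4.9 -3.6 0 -1; 0 0 0 -6.1 -4.5 0 -1; 0 0 0 -7.3 -5.3 0 -1; 0 0 0 -8.5 -6.1 0 -1; 0 0 0 -9.7 -6.9 0 -1
```

send_rows --rows "0 0 0 -1.2 -1.0 0 -1; 0 0 0 -2.4 -1.9 0 -1; 0 0 0 -3.6 -2.8 0 -1; 0 0 0 -4.9 -3.6 0 -1; 0 0 0 -6.1 -4.5 0 -1; 0 0 0 -7.3 -5.3 0 -1; 0 0 0 -8.5 -6.1 0 -1; 0 0 0 -9.7 -6.9 0 -1"

```text
time: 16.4
eef_pos: [0.4916, -0.1552, 0.0827]
tcp_rot: [0.738, 0.675, 0.002, -0.001]
contact_force: [-1.9, 5.6, -1.0]
opening: 0.216
finger_force: 100.0
```

```bash
python3 -c "
from h import *
ok();plan(-.167,-.0003,n=8)"
```

```text
t 16.4 meas [ 0.4916 -0.1552  0.0827] cmd [ 0.4907 -0.157   0.0826] F [-1.9436  5.6462 -1.0279]
0 0 0 -1.3 -0.9 0 -1; 0 0 0 -2.7 -1.7 0 -1; 0 0 0 -4 -2.5 0 -1; 0 0 0 -5.3 -3.3 0 -1; 0 0 0 -6.6 -4 0 -1; 0 0 0 -7.9 -4.7 0 -1; 0 0 0 -9.2 -5.4 0 -1; 0 0 0 -10.5 -6 0 -1
```

send_rows --rows "0 0 0 -1.3 -0.9 0 -1; 0 0 0 -2.7 -1.7 0 -1; 0 0 0 -4 -2.5 0 -1; 0 0 0 -5.3 -3.3 0 -1; 0 0 0 -6.6 -4 0 -1; 0 0 0 -7.9 -4.7 0 -1; 0 0 0 -9.2 -5.4 0 -1; 0 0 0 -10.5 -6 0 -1"

```text
time: 17.4
eef_pos: [0.4845, -0.1655, 0.0827]
tcp_rot: [0.737, 0.675, 0.002, -0.001]
contact_force: [-1.7, 5.3, -0.6]
opening: 0.21
finger_force: 100.0
```

```bash
python3 -c "
from h import *
ok();plan(-.178,-.0003,dxend=.0003,n=8)"
```

```text
t 17.4 meas [ 0.4845 -0.1655  0.0827] cmd [ 0.4838 -0.167   0.0826] F [-1.7285  5.3194 -0.5582]
0 0 0 -1.4 -0.6 0 -1; 0 0 0 -2.9 -1.1 0 -1; 0 0 0 -4.3 -1.5 0 -1; 0 0 0 -5.7 -1.9 0 -1; 0 0 0 -7.1 -2.2 0 -1; 0 0 0 -8.5 -2.5 0 -1; 0 0 0 -9.9 -2.7 0 -1; 0 0 0 -11.3 -2.8 0 -1
```

send_rows --rows "0 0 0 -1.4 -0.6 0 -1; 0 0 0 -2.9 -1.1 0 -1; 0 0 0 -4.3 -1.5 0 -1; 0 0 0 -5.7 -1.9 0 -1; 0 0 0 -7.1 -2.2 0 -1; 0 0 0 -8.5 -2.5 0 -1; 0 0 0 -9.9 -2.7 0 -1; 0 0 0 -11.3 -2.8 0 -1"

```text
time: 18.4
eef_pos: [0.4802, -0.1773, 0.0826]
tcp_rot: [0.737, 0.676, 0.001, -0.001]
contact_force: [-3.4, 3.1, -1.7]
opening: 0.213
finger_force: 99.9
```

```bash
python3 -c "
from h import *
ok();plan(-.190,.0003,dxend=.001,n=8)"
```

```text
t 18.4 meas [ 0.4802 -0.1773  0.0826] cmd [ 0.48   -0.178   0.0826] F [-3.3804  3.1215 -1.7216]
0 0 0 -1.5 -0.1 0 -1; 0 0 0 -3 -0.1 0 -1; 0 0 0 -4.5 -0.1 0 -1; 0 0 0 -6 0.1 0 -1; 0 0 0 -7.5 0.3 0 -1; 0 0 0 -9 0.5 0 -1; 0 0 0 -10.5 0.9 0 -1; 0 0 0 -12 1.3 0 -1
```

send_rows --rows "0 0 0 -1.5 -0.1 0 -1; 0 0 0 -3 -0.2 0 -1; 0 0 0 -4.5 -0.2 0 -1; 0 0 0 -6 -0.1 0 -1; 0 0 0 -7.5 0.1 0 -1; 0 0 0 -9 0.3 0 -1; 0 0 0 -10.5 0.7 0 -1; 0 0 0 -12 1.1 0 -1"

```text
time: 19.4
eef_pos: [0.4803, -0.1903, 0.0828]
tcp_rot: [0.737, 0.676, -0.0, 0.0]
contact_force: [-4.0, 2.1, -1.0]
opening: 0.217
finger_force: 100.0
```

```bash
python3 -c "
from h import *
ok();c=json.load(open('cmd.json'));c[0]-=.0002;json.dump(c,open('cmd.json','w'));plan(-.203,.0008,n=8)"
```

```text
t 19.4 meas [ 0.4803 -0.1903  0.0828] cmd [ 0.4801 -0.19    0.0826] F [-4.0249  2.0621 -0.9937]
0 0 0 -1.6 0.4 0 -1; 0 0 0 -3.2 0.9 0 -1; 0 0 0 -4.7 1.5 0 -1; 0 0 0 -6.3 2.1 0 -1; 0 0 0 -7.9 2.9 0 -1; 0 0 0 -9.4 3.7 0 -1; 0 0 0 -11 4.5 0 -1; 0 0 0 -12.5 5.5 0 -1
```

send_rows --rows "0 0 0 -1.6 0.4 0 -1; 0 0 0 -3.2 0.9 0 -1; 0 0 0 -4.7 1.5 0 -1; 0 0 0 -6.3 2.1 0 -1; 0 0 0 -7.9 2.9 0 -1; 0 0 0 -9.4 3.7 0 -1; 0 0 0 -11 4.5 0 -1; 0 0 0 -12.5 5.5 0 -1"

```text
time: 20.4
eef_pos: [0.485, -0.2033, 0.0829]
tcp_rot: [0.737, 0.676, 0.0, 0.0]
contact_force: [-2.3, 0.6, -0.6]
opening: 0.208
finger_force: 100.0
```

```bash
python3 -c "
from h import *
ok();plan(-.215,.001,n=8)"
```

```text
t 20.4 meas [ 0.485  -0.2033  0.0829] cmd [ 0.4845 -0.203   0.0826] F [-2.2904  0.6015 -0.6033]
0 0 0 -1.4 1.1 0 -1; 0 0 0 -2.8 2.1 0 -1; 0 0 0 -4.3 3.1 0 -1; 0 0 0 -5.7 4.1 0 -1; 0 0 0 -7.1 5.2 0 -1; 0 0 0 -8.5 6.4 0 -1; 0 0 0 -9.9 7.5 0 -1; 0 0 0 -11.3 8.7 0 -1
```

send_rows --rows "0 0 0 -1.4 1.2 0 -1; 0 0 0 -2.8 2.4 0 -1; 0 0 0 -4.3 3.5 0 -1; 0 0 0 -5.7 4.6 0 -1; 0 0 0 -7.1 5.7 0 -1; 0 0 0 -8.5 6.9 0 -1; 0 0 0 -9.9 8 0 -1; 0 0 0 -11.3 9.2 0 -1"

```text
time: 21.4
eef_pos: [0.4929, -0.2151, 0.0828]
tcp_rot: [0.737, 0.676, -0.0, -0.0]
contact_force: [-3.3, 0.2, -1.4]
opening: 0.214
finger_force: 100.0
```

```bash
python3 -c "
from h import *
ok();c=json.load(open('cmd.json'));c[0]+=.0005;json.dump(c,open('cmd.json','w'));plan(-.227,.0016,n=8)"
```

```text
t 21.4 meas [ 0.4929 -0.2151  0.0828] cmd [ 0.4927 -0.215   0.0826] F [-3.3367  0.2431 -1.3607]
0 0 0 -1.4 1.2 0 -1; 0 0 0 -2.8 2.4 0 -1; 0 0 0 -4.2 3.6 0 -1; 0 0 0 -5.6 4.7 0 -1; 0 0 0 -7 5.8 0 -1; 0 0 0 -8.4 6.8 0 -1; 0 0 0 -9.9 7.8 0 -1; 0 0 0 -11.3 8.8 0 -1
```

send_rows --rows "0 0 0 -1.4 1.2 0 -1; 0 0 0 -2.8 2.4 0 -1; 0 0 0 -4.2 3.6 0 -1; 0 0 0 -5.6 4.7 0 -1; 0 0 0 -7 5.8 0 -1; 0 0 0 -8.4 6.8 0 -1; 0 0 0 -9.9 7.8 0 -1; 0 0 0 -11.3 8.8 0 -1"

```text
time: 22.4
eef_pos: [0.5004, -0.2269, 0.0826]
tcp_rot: [0.737, 0.676, -0.0, -0.001]
contact_force: [-6.3, -0.1, -0.9]
opening: 0.214
finger_force: 100.0
```

```bash
python3 -c "
from h import *
ok();plan(-.237,.0014,dxend=.0007,n=8)"
```

```text
t 22.4 meas [ 0.5004 -0.2269  0.0826] cmd [ 0.5005 -0.227   0.0826] F [-6.2756 -0.0954 -0.863 ]
0 0 0 -1.2 0.4 0 -1; 0 0 0 -2.4 0.9 0 -1; 0 0 0 -3.6 1.4 0 -1; 0 0 0 -4.9 1.7 0 -1; 0 0 0 -6.1 1.9 0 -1; 0 0 0 -7.3 2 0 -1; 0 0 0 -8.6 1.9 0 -1; 0 0 0 -9.9 1.7 0 -1
```

send_rows --rows "0 0 0 -1.2 -0.3 0 -1; 0 0 0 -2.4 0 0 -1; 0 0 0 -3.6 0.4 0 -1; 0 0 0 -4.9 0.7 0 -1; 0 0 0 -6.1 0.9 0 -1; 0 0 0 -7.3 0.9 0 -1; 0 0 0 -8.6 0.8 0 -1; 0 0 0 -9.9 0.6 0 -1"

```text
time: 23.4
eef_pos: [0.5004, -0.2366, 0.0827]
tcp_rot: [0.737, 0.676, 0.0, -0.0]
contact_force: [-3.2, 3.2, -0.8]
opening: 0.211
finger_force: 100.0
```

```bash
python3 -c "
from h import *
ok();c=json.load(open('cmd.json'));c[0]-=.0011;json.dump(c,open('cmd.json','w'));plan(-.244,-.0005,dxend=-.0009,n=7)"
```

```text
t 23.4 meas [ 0.5004 -0.2366  0.0827] cmd [ 0.5002 -0.237   0.0826] F [-3.1954  3.1745 -0.7979]
0 0 0 -1 -0.3 0 -1; 0 0 0 -2.1 -0.7 0 -1; 0 0 0 -3.1 -1.1 0 -1; 0 0 0 -4.1 -1.6 0 -1; 0 0 0 -5.2 -2.1 0 -1; 0 0 0 -6.2 -2.7 0 -1; 0 0 0 -7.3 -3.3 0 -1
```

send_rows --rows "0 0 0 -1 -0.3 0 -1; 0 0 0 -2.1 -0.8 0 -1; 0 0 0 -3.1 -1.3 0 -1; 0 0 0 -4.1 -1.8 0 -1; 0 0 0 -5.2 -2.4 0 -1; 0 0 0 -6.2 -3 0 -1; 0 0 0 -7.3 -3.6 0 -1"

```text
time: 24.28
eef_pos: [0.4962, -0.2438, 0.0828]
tcp_rot: [0.737, 0.676, 0.0, -0.0]
contact_force: [-2.2, 5.4, -0.8]
opening: 0.212
finger_force: 100.0
```

```bash
python3 -c "
from h import *
ok();c=json.load(open('cmd.json'));c[0]-=.0003;json.dump(c,open('cmd.json','w'));plan(-.251,-.0013,n=7)"
```

```text
t 24.275 meas [ 0.4962 -0.2438  0.0828] cmd [ 0.496  -0.244   0.0826] F [-2.2125  5.4161 -0.7682]
0 0 0 -1.1 -0.7 0 -1; 0 0 0 -2.1 -1.3 0 -1; 0 0 0 -3.2 -1.9 0 -1; 0 0 0 -4.2 -2.6 0 -1; 0 0 0 -5.3 -3.3 0 -1; 0 0 0 -6.4 -4 0 -1; 0 0 0 -7.4 -4.7 0 -1
```

send_rows --rows "0 0 0 -1.1 -0.8 0 -1; 0 0 0 -2.1 -1.4 0 -1; 0 0 0 -3.2 -2 0 -1; 0 0 0 -4.2 -2.7 0 -1; 0 0 0 -5.3 -3.4 0 -1; 0 0 0 -6.4 -4.1 0 -1; 0 0 0 -7.4 -4.8 0 -1"

```text
time: 25.15
eef_pos: [0.4909, -0.2507, 0.0828]
tcp_rot: [0.737, 0.676, 0.0, -0.0]
contact_force: [-2.2, 5.5, -1.5]
opening: 0.215
finger_force: 100.0
```

```bash
python3 -c "
from h import *
ok();plan(-.260,-.0014,n=8)"
```

```text
t 25.15 meas [ 0.4909 -0.2507  0.0828] cmd [ 0.4907 -0.251   0.0826] F [-2.2281  5.5368 -1.5341]
0 0 0 -1.2 -0.9 0 -1; 0 0 0 -2.4 -1.8 0 -1; 0 0 0 -3.6 -2.6 0 -1; 0 0 0 -4.8 -3.4 0 -1; 0 0 0 -6 -4.2 0 -1; 0 0 0 -7.2 -5 0 -1; 0 0 0 -8.4 -5.7 0 -1; 0 0 0 -9.6 -6.5 0 -1
```

send_rows --rows "0 0 0 -1.2 -0.9 0 -1; 0 0 0 -2.4 -1.8 0 -1; 0 0 0 -3.6 -2.6 0 -1; 0 0 0 -4.8 -3.4 0 -1; 0 0 0 -6 -4.2 0 -1; 0 0 0 -7.2 -5 0 -1; 0 0 0 -8.4 -5.7 0 -1; 0 0 0 -9.6 -6.5 0 -1"

```text
time: 26.15
eef_pos: [0.4835, -0.2599, 0.0828]
tcp_rot: [0.737, 0.676, 0.0, 0.0]
contact_force: [-1.5, 5.1, -0.3]
opening: 0.214
finger_force: 100.0
```

```bash
python3 -c "
from h import *
ok();plan(-.271,-.0013,dxend=-.0008,n=8)"
```

```text
t 26.15 meas [ 0.4835 -0.2599  0.0828] cmd [ 0.4833 -0.26    0.0826] F [-1.5321  5.1132 -0.3482]
0 0 0 -1.4 -0.7 0 -1; 0 0 0 -2.9 -1.5 0 -1; 0 0 0 -4.3 -2.2 0 -1; 0 0 0 -5.8 -2.9 0 -1; 0 0 0 -7.2 -3.5 0 -1; 0 0 0 -8.7 -4.1 0 -1; 0 0 0 -10.1 -4.6 0 -1; 0 0 0 -11.5 -5 0 -1
```

send_rows --rows "0 0 0 -1.4 -0.7 0 -1; 0 0 0 -2.9 -1.5 0 -1; 0 0 0 -4.3 -2.2 0 -1; 0 0 0 -5.8 -2.9 0 -1; 0 0 0 -7.2 -3.5 0 -1; 0 0 0 -8.7 -4.1 0 -1; 0 0 0 -10.1 -4.6 0 -1; 0 0 0 -11.5 -5 0 -1"

```text
time: 27.15
eef_pos: [0.4774, -0.2712, 0.0828]
tcp_rot: [0.737, 0.676, -0.0, 0.0]
contact_force: [-1.8, 3.6, -1.4]
opening: 0.214
finger_force: 100.1
```

```bash
python3 -c "
from h import *
ok();plan(-.278,-.0008,dxend=-.0004,n=6)"
```

```text
t 27.15 meas [ 0.4774 -0.2712  0.0828] cmd [ 0.4774 -0.271   0.0826] F [-1.7637  3.5547 -1.4376]
0 0 0 -1.2 -0.4 0 -1; 0 0 0 -2.4 -0.7 0 -1; 0 0 0 -3.6 -0.9 0 -1; 0 0 0 -4.8 -1.1 0 -1; 0 0 0 -6 -1.3 0 -1; 0 0 0 -7.2 -1.4 0 -1
```

send_rows --rows "0 0 0 -1.2 -0.4 0 -1; 0 0 0 -2.4 -0.7 0 -1; 0 0 0 -3.6 -0.9 0 -1; 0 0 0 -4.8 -1.1 0 -1; 0 0 0 -6 -1.3 0 -1; 0 0 0 -7.2 -1.4 0 -1; 0 0 0 -7.2 -12 0 -1; 0 0 0 -7.2 -30 0 -1"

```text
time: 28.15
eef_pos: [0.4479, -0.277, 0.0839]
tcp_rot: [0.737, 0.676, 0.0, 0.003]
contact_force: [-0.4, -0.2, -1.2]
opening: 0.211
finger_force: 100.0
```

```bash
python3 - <<'E'
from h import *
s=ctrl.get_state();print(s["time"],s["eef_pos"],s["contact_force"])
go([.455,-.30,.165],PSI);go([.5096,-.4186,.165],PSI)
E
```

```text
28.15 [ 0.4479 -0.277   0.0839] [-0.4399 -0.1745 -1.2416]
turn [0.25 0.22 0.05] shift [-22.6   9.4 -81. ]
turn [0.25 0.22 0.05] shift [-136.    74.   -80.3]
```

send_rows --rows "0 0 0 0 0 -30 -1; 0 0 0 0 0 -60 -1; 0 0 0 -20 8 -80 -1; 0 0 0 -60 30 -80 -1; 0 0 0 -100 54 -80 -1; 0 0 0 -128 70 -80 -1; 0 0 0 -136 74 -80 -1; 0 0 0 -136 74 -80 -1"

```text
time: 29.15
eef_pos: [0.5089, -0.4177, 0.163]
tcp_rot: [0.737, 0.676, -0.0, 0.001]
contact_force: [0.5, -0.1, -0.9]
opening: 0.211
finger_force: 100.0
```

```bash
python3 - <<'E'
from h import *
s=ctrl.get_state();print(s["time"],s["eef_pos"],s["contact_force"])
go([.5096,-.4186,.125],PSI);go([.5096,-.4186,.0837],PSI)
d=shot("side");save(d,"side3.png",(200,180,400,330),4)
c=lambda p:((pix(d,p)-[200,180])*4).round()
z=s["eef_pos"][2]-.0707;p=s["eef_pos"][:2]
print("tip",c([*p,z]),"shoulder",c([*p,z+.032]),"top",c([*p,z+.108]))
E
```

```text
29.15 [ 0.5089 -0.4177  0.163 ] [ 0.478  -0.1197 -0.8717]
turn [0.04 0.04 0.  ] shift [-0.8  0.8 38. ]
turn [0.04 0.04 0.  ] shift [-0.8  0.8 79.3]
tip [346. 447.] shoulder [343. 376.] top [335. 198.]
```

View pics/side3.png

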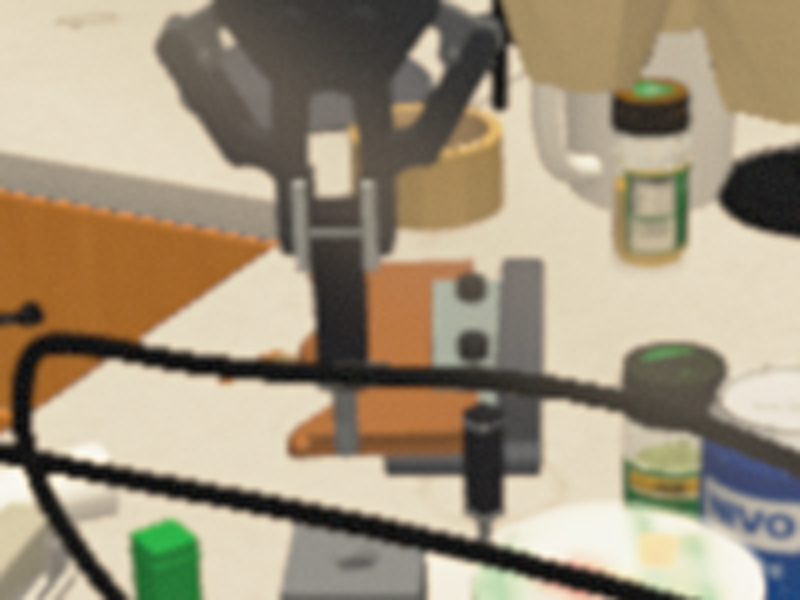

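The marker hangs upright with its tip at (345,450), close to the predicted (346,447), and the hole is at (357,562). Lowering it.

send_rows --rows "0 0 0 -0.8 0.8 15 -1; 0 0 0 -0.8 0.8 30 -1; 0 0 0 -0.8 0.8 42 -1; 0 0 0 -0.8 0.8 48 -1; 0 0 0 -0.8 0.8 52 -1; 0 0 0 -0.8 0.8 56 -1; 0 0 0 -0.8 0.8 56 -1"

```text
time: 30.08
eef_pos: [0.5097, -0.4183, 0.1067]
tcp_rot: [0.737, 0.676, 0.0, -0.0]
contact_force: [0.4, -0.3, 0.1]
opening: 0.21
finger_force: 100.0
```

Free entry. Continuing down to 0.084.

send_rows --rows "0 0 0 0 0 5 -1; 0 0 0 0 0 10 -1; 0 0 0 0 0 15 -1; 0 0 0 0 0 19 -1; 0 0 0 0 0 22 -1; 0 0 0 0 0 22 -1; 0 0 0 0 0 22 -1"

```text
time: 30.95
eef_pos: [0.5098, -0.4184, 0.085]
tcp_rot: [0.737, 0.676, -0.0, 0.0]
contact_force: [0.2, -0.5, -0.3]
opening: 0.211
finger_force: 100.0
```

send_rows --rows "0 0 0 0 0 1 -1; 0 0 0 0 0 1 -1; 0 0 0 0 0 1 0; 0 0 0 0 0 1 0.3; 0 0 0 0 0 1 0.3; 0 0 0 0 0 1 0.3" --grip_force 20

```text
time: 31.7
eef_pos: [0.5098, -0.4183, 0.0839]
tcp_rot: [0.737, 0.676, 0.0, 0.0]
contact_force: [-1.2, -0.1, -0.1]
opening: 0.648
finger_force: 0.0
```

send_rows --rows "0 0 0 0 0 -10 0.3; 0 0 0 0 0 -30 0.3; 0 0 0 0 0 -60 0.3; 0 0 0 0 0 -100 0.3; 0 0 0 0 0 -130 0.3; 0 0 0 0 0 -130 0.3; 0 0 0 0 0 -130 0.3"

```text
time: 32.58
eef_pos: [0.5094, -0.4179, 0.2134]
tcp_rot: [0.737, 0.676, 0.0, -0.0]
contact_force: [0.3, -0.2, -0.2]
opening: 0.652
finger_force: 0.0
```

```bash
python3 - <<'E'
from h import *
s=ctrl.get_state();print(s["time"],s["eef_pos"],s["contact_force"],s["opening"])
d=shot("side");save(d,"side4.png",(200,180,400,330),4)
c=lambda p:((pix(d,p)-[200,180])*4).round()
print(c([.5098,-.4184,.121]),c([.5098,-.4184,.045]))
E
```

```text
32.575 [ 0.5094 -0.4179  0.2134] [ 0.3465 -0.234  -0.2224] 0.6517570167451096
[346. 384.] [353. 550.]
```

View pics/side4.png

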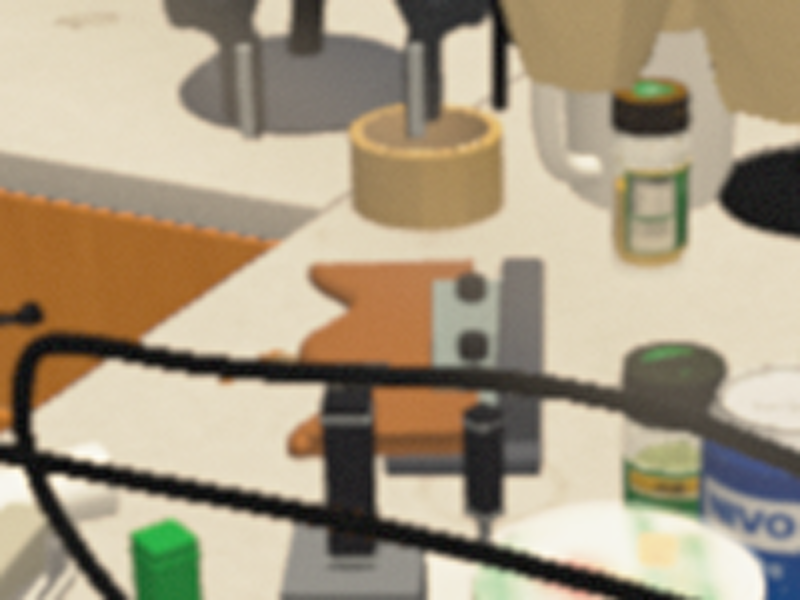

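The marker stands upright and seated: its shoulder is at (350,553), the same as before the pick. Handing in.

```bash
python3 -c "
from plant import ctrl
print(ctrl.sign_off())"
```

```text
the job is handed in; nothing more can be done
None
```

I ran the marker's nib along the board's whole wavy edge from left to right, put the marker back upright and fully down in its stand, and handed the job in at about 33 s; the hand-in gave no verdict. The end-of-move readings showed contact all along the edge at about 3 to 7 N. That is above the 3 to 5 N asked for on the rising slopes and in one hollow, and under the 10 N dent limit.

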